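# Set up a turner's handle for scanning

### The job

Set up the scan: take the blue backing panel out of its slotted rack and lean it back on the easel, square on, its foot on the base up against the brass lip and its face against the brass bar, where it rests about 20 degrees off upright. Stand the rosewood handle upright in the middle of the round orange stand with its bone stripe facing the scanner's dark window. Set both down gently and let go, without tipping the handle over or moving the Go bowl, ring gauge, tool rest or chuck key.

Things in the scene. Friction and masses are not known exactly. Their poses are not given: they have to be found in the camera images.
- handle: Stubby rosewood cylinder, 44 mm diameter, 90 mm tall, 110 to 200 g, standing upright among the bystanders at any yaw. Origin at the centre of its underside, z up its axis; its own -x direction points at its mark, a pale bone stripe 12 mm wide down one side, with a pale line on the top from the centre to that side.
- mark (a point): Centre of the bone stripe, on the handle's surface 22 mm from the axis and 45 mm above its underside.
- stand: Fixed round orange-lacquered bowl stand, 90 mm diameter, 20 mm high, flat top. Origin at the centre of its underside. Its -x points to the scanner, its +x to the easel.
- scanner: Fixed grey scanner block, 60 mm deep (x 0 to 60), 90 mm wide (y), 105 mm tall. Origin at the foot of the middle of its front face; the front, with the dark window, looks along its own -x straight across the stand's centre, 70 to 86 mm away.
- window (a point): Centre of the scanner's window, on its front face 60 mm above the tile.
- easel: Fixed easel across the stand from the scanner; front (own -x) towards the stand, origin on the tile 90 to 106 mm from the stand's centre. Wooden base 6 mm thick, x -40 to 52 mm, 110 mm wide (y), with a brass lip at its front and a brass bar on two posts behind (x 10 to 20, y +-45 mm). A panel with its foot at the lip and its back on the bar leans 20 degrees towards +x.
- lip (a point): Middle of the lip's inner face (easel x -34 mm) at the top of the base, 6 mm above the tile. The lip is 6 mm thick (easel x -40 to -34), 100 mm wide, its top 14 mm above the tile.
- bar (a point): Middle of the axis of the bar: 10 mm thick, 110 mm long along the easel's y, at easel x 8.3 mm, 87 mm above the tile.
- panel: Loose blue panel, 8 mm thick (x), 110 mm wide (y), 140 mm tall (z), 105 to 200 g, both faces alike. Origin at the centre of its lower edge. It starts upright in the rack, its foot 10 mm above the tile.
- panel_top (a point): Centre of the panel's upper edge.
- rack: Fixed wooden slotted rack, 50 x 120 mm foot, 45 mm tall, open-ended groove 11 mm wide along its y, groove floor 10 mm above the tile. Origin at the centre of its underside.
- bowl: Bystander: small lidded wooden Go bowl, 84 mm diameter, 69 mm tall; origin at the centre of its underside.
- gauge: Bystander: bone ring gauge lying flat, 64 mm outer, 44 mm inner diameter, 12 mm tall; origin at the centre of its underside.
- rest: Bystander: cast iron tool rest, bar 32 x 60 x 16 mm (x, y, z) on the tile with a post of 25 mm diameter up to 76 mm; origin at the centre of its underside.
- key: Bystander: steel chuck key lying flat, 88 mm long (x -40 to +48 mm), 16 mm tall, cross handle 70 mm along y at x -36 mm; origin under its middle.
Things that resemble listed ones, but are neither listed nor needed, are in the scene too. Leave any green look-alike of the handle alone.

How it is judged:
At the end, for the whole second after the job is handed in: Both at rest and released. Handle upright on the stand, within 10 mm of its centre, stripe towards the scanner within 11 degrees. Panel on the easel base, leaning on the bar 16 to 24 degrees off upright, foot within 7 mm of the lip, within 20 mm of the middle, square within 7 degrees (horizontal distance between handle and stand below 0.01 m and z of handle in the frame of stand between 0.016 and 0.024 m and angle between handle's own z axis and vertical below 0.06 rad and angle between the x axis of handle and the x axis of scanner, either way round below 0.19 rad and x of mark in the frame of stand below -0.008 m and angle between panel's own z axis and vertical between 0.28 and 0.42 rad and x of panel_top in the frame of easel above 0 m and x of panel in the frame of easel between -0.035 and -0.02 m and z of panel in the frame of easel between 0.004 and 0.012 m and y of panel in the frame of easel between -0.02 and 0.02 m and angle between the y axis of panel and the y axis of easel, either way round below 0.12 rad and contact force between panel and easel above 0.1 N and linear speed of each of handle, panel below 0.02 m/s and angular speed of each of handle, panel below 0.2 rad/s); the robot touches nothing.
It fails at once if the Go bowl, ring gauge, tool rest or chuck key is moved more than 20 mm (distance of any of bowl, gauge, rest, key from where it was at the start of the episode above 0.02 m).
It fails at once if the handle is tipped over (angle between handle's own z axis and vertical above 0.8 rad).
It fails at once if the handle is dropped (out of the fingers at over 0.6 m/s) (linear speed of handle above 0.6 m/s and contact force between the fingers and handle below 0.1 N).
It fails at once if the panel is dropped (out of the fingers at over 0.6 m/s) (linear speed of panel above 0.6 m/s and contact force between the fingers and panel below 0.1 N).
It also fails if it takes over 69 s, if anything falls off the work surface, if the arm or the gripper's body presses on something with over 40 N, if the wrist force passes 120 N, or if a joint passes its speed limit or range.

### The arm

A 6-joint arm with a two-finger parallel gripper is mounted at the origin on the work surface. World frame = base frame: x ahead of the robot, y to its left, z up, the work surface at z = 0. Lengths are in m, angles in rad, forces in N, time in s.
With the tool pointing down it reaches from about 0.35 to 0.85 m from the base axis. Payload 8.1 kg.
Tool frame: the origin (TCP) lies at the very end of the fingers, on their centre line; the grasp point (between the pads) lies 19 mm behind it (bot.tcp_to_grasp is the distance from the TCP to the grasp point, in m); z points along the fingers, x is the direction in which the jaws open and shut, and the axes are right-handed (so a half turn about z gives the same grasp; the last joint's range is limited). The gripper opens to 85 mm and grips with 20 to 120 N. Pads are 22 mm wide; open, the fingers measure 114 mm over their backs; the gripper's body (76 mm by 85 mm) begins 54 mm behind the grasp point. The pads swing forward as they close: fully open they stand 13 mm farther back than shut.
Start: joints at [-1.387, 0.13, 1.488, -0, 1.523, -0.085], TCP at [0.159, -0.578, 0.231] pointing down, gripper open.
Joint ranges: [-2.96, 2.96], [-0.89, 2.26], [0.02, 2.5], [-1.34, 4.48], [0, 2.73], [-2.66, 2.66]. Speed limits (rad/s): [2.39, 2.39, 2.79, 3.14, 3.14, 3.14].

### API

Orientations are given as a rotation vector (axis times angle).
In Python, from workcell import telemetry, get_image, calibration, bot gives the robot as it stands. The module is installed in compiled form; this text tells all that it offers.
- The arm moves only by the tool drive_tool, never from a script. Its argument "motion" is one flat list of numbers, 4 for each row, row after row: the shift along the world's x, y, z in cm, then the turn about the world's z in degrees. In form: [x, y, z, spin, x, y, z, spin, ...]. A call has 1 to 10 rows; each row shifts and turns the pose as measured when the row begins; what a row does not reach is not made up. A row lasts 1/8 s, in which the tool goes at most 62.5 mm and 10.7 degrees, less where a joint would pass 70% of its speed; a pose out of reach is approached as far as the arm can. A call is refused whole if a number of a shift passes 6.25 or a number of a turn 10.7, either way. A call with a gripper value outside its range is refused whole. "fingers" is the opening, from 0 (shut) to 1 (fully open), set as the call begins (left out, the last holds). The fingers move at their own pace and stop on an object; the grip force is fixed at half the most. Time passes only in rows, so rows that do not move let the fingers close. It gives the time, the measured TCP pose, the force and the opening at its end, in the units of the state.
- telemetry.observe(): the state, without advancing time (a new reading comes with each control period).
- get_image(name): name is "scene" or "top"; returns (picture, depth): 384x512x3 uint8, red, green, blue; 384x512 float32, m along the optical axis (not along the pixel's ray), 0 where there is no reading.
- calibration(name): a dict with "fx", "fy", "cx", "cy" (pixels), "position" and "rotation" of the camera in the world. Camera axes: x right, y down, z forward; pixel columns grow to the right and rows downward; lengths in m; the calibration is good to about 2 mm. A picture is of the moment at which its call begins. calibration takes no time and is no camera call.
- bot.close_job(): hands the job in, once; it reports no verdict.
The state is a dict: "time_s": time; "qpos": joint angles; "dq": joint speeds; "joint_torque": joint torques, N m; "position": TCP position; "tcp_rot": TCP orientation; "wrist_force": force on the tool from outside, world axes, zero at the start; "wrist_torque": the same for the moment, N m; "gripper_width": finger opening in m.
Only numpy, scipy, OpenCV 4.12 (cv2) and the standard library are available. Lean on these libraries where they do the work, as an engineer would, in place of code of your own. Each camera call takes 0.05 s, during which the arm holds its last target. There are 200 camera calls.

## Working session

There is one attempt and no reset: what is moved stays moved. The work goes in short steps, Python scripts to look and compute and a tool call to move; the robot and the scene stay as the last step left them, time stands still between calls to the robot, and variables do not carry over. Pictures are saved under pics/ and viewed, about 8 in all and at most 12, crops included, and the job is handed in when it is done.

Besides the shell and the picture viewer there is one more tool, called after ">>>" as name(argument=value, ...) on one line, values as JSON. drive_tool: Moves the arm, as the interface text tells. Its arguments: {"type":"object","properties":{"motion":{"type":"array","items":{"type":"number"}},"fingers":{"type":"number"}},"required":["motion"]}

```bash
mkdir -p pics; cat > h.py <<'E'
import numpy as np, cv2
from workcell import telemetry, get_image, calibration, bot
def grab(n):
    im,d=get_image(n); c=calibration(n); return im,d,c
def R(c):
    r=np.array(c['rotation'],float)
    return r if r.shape==(3,3) else cv2.Rodrigues(r)[0]
def pts(d,c):
    v,u=np.mgrid[:d.shape[0],:d.shape[1]]
    p=np.stack([(u-c['cx'])/c['fx']*d,(v-c['cy'])/c['fy']*d,d],-1)
    return p@R(c).T+np.array(c['position'])
def save(n,im,s=1):
    if s!=1: im=cv2.resize(im,None,fx=s,fy=s,interpolation=cv2.INTER_CUBIC)
    cv2.imwrite('pics/'+n+'.png',im[:,:,::-1])
E
python3 - <<'E'
from h import *
for n in('top','scene'):
    im,d,c=grab(n); np.savez(n+'0.npz',im=im,d=d); save(n+'0',im,1.5); print(n,c)
print(telemetry.observe())
E
```

```text
top {'fx': 499.2063693488546, 'fy': 499.2063693488546, 'cx': 251.14794567648772, 'cy': 189.8044575949119, 'position': array([ 0.28273209, -0.05736567,  1.22092531]), 'rotation': array([-2.15304473,  2.10459691, -0.21563607])}
scene {'fx': 378.66117560300574, 'fy': 378.66117560300574, 'cx': 253.95591202413127, 'cy': 194.2842819996921, 'position': array([0.8414139 , 0.56973066, 0.7601278 ]), 'rotation': array([-0.66527705, -2.63240697,  1.16386911])}
{'time_s': 0.1, 'qpos': array([-1.38737477e+00,  1.31104260e-01,  1.48919195e+00, -6.45482081e-06,
        1.52295926e+00, -8.53922811e-02]), 'dq': array([ 5.45217793e-05, -2.27862492e-03, -3.21845407e-03, -9.04722363e-04,
        1.56888699e-03,  5.43729897e-04]), 'joint_torque': array([ 1.20329729e-03, -5.70952570e+01, -5.01940978e+01, -1.92695234e-04,
        8.09948804e-03, -4.66503423e-05]), 'position': array([ 0.15928683, -0.57796169,  0.23032634]), 'tcp_rot': array([-2.49820043e+00,  1.90305271e+00,  1.94130339e-03]), 'wrist_force': array([ 0.13234587,  0.92314126, -0.31705329]), 'wrist_torque': array([-0.0457807 , -0.01442546,  0.00703625]), 'gripper_width': 0.08560414746203092}
```

View pics/top0.png

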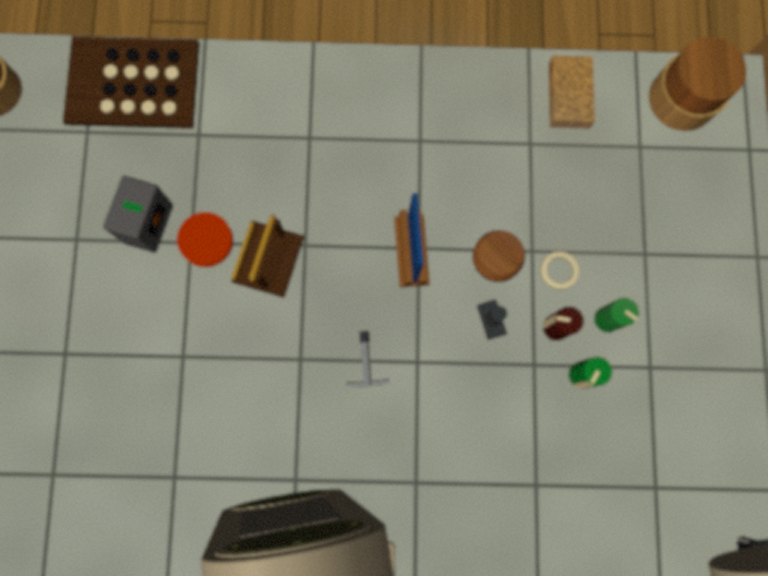

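View pics/scene0.png

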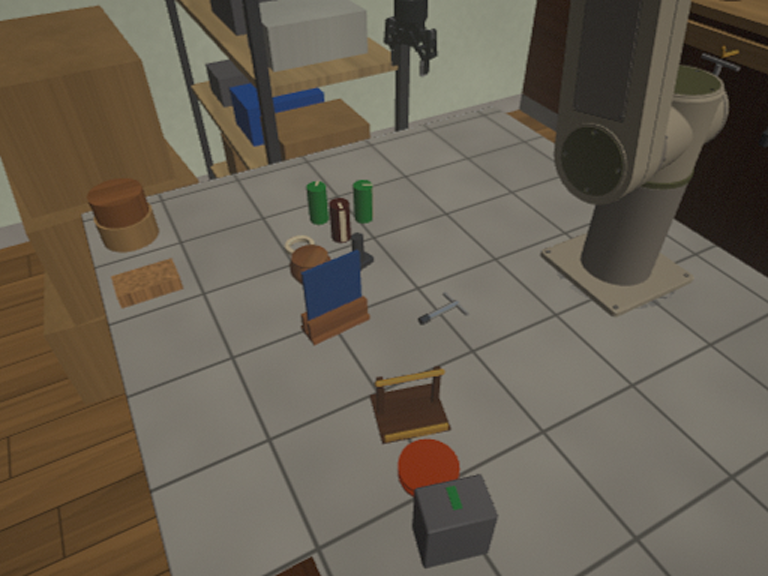

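Both views agree. In the top view (1.5x), the handle candidates are the dark red cylinder at (563,323) and two green look-alikes at (617,315) and (591,372). I choose the red one. The panel is at (416,238), and I take it to be the only blue thing on the tile. The wooden tubs and the sponge are clutter.

```bash
cat > m.py <<'E'
from h import *
D={n:np.load(n+'0.npz') for n in('top','scene')}
C={n:calibration(n) for n in D}
P={n:pts(D[n]['d'],C[n]) for n in D}
def rep(n,name,mask):
    k,l,s,_=cv2.connectedComponentsWithStats(mask.astype(np.uint8)); 
    if k<2: print(name,'none');return
    i=1+np.argmax(s[1:,4]); p=P[n][l==i]
    r=cv2.minAreaRect((p[:,:2]*1000).astype(np.float32))
    print(n,name,s[i,4],'mean',p.mean(0).round(4),'zmax',np.percentile(p[:,2],98).round(4),'rect',np.round(r[0],1),np.round(r[1],1),round(r[2],1)); return p
def box(n,x0,x1,y0,y1):
    m=np.zeros(D[n]['d'].shape,bool); m[int(y0/1.5):int(y1/1.5),int(x0/1.5):int(x1/1.5)]=1; return m
E
python3 - <<'E'
from m import *
for n in D:
    im=D[n]['im'].astype(int); r,g,b=im[...,0],im[...,1],im[...,2]; z=P[n][...,2]
    print(n,'tile z',np.median(z[300:340,250:300]) if n=='top' else np.median(z[250:280,330:360]))
    bx={'top':dict(scan=(95,182,165,258),stand=(170,240,205,275),easel=(228,310,205,305),rack=(385,440,185,295),handle=(538,587,300,345),bowl=(465,530,222,290),gauge=(535,585,245,295),rest=(470,512,293,345),key=(340,395,325,392)),
        'scene':dict(scan=(405,505,470,575),stand=(390,470,430,510),easel=(365,455,360,445),rack=(295,375,245,345),handle=(322,355,190,248))}[n]
    def B(k): return box(n,*bx[k])
    rep(n,'scantop',B('scan')&(abs(z-.105)<.006))
    rep(n,'stand',B('stand')&(r>120)&(g<90)&(b<70)&(z>.015))
    rep(n,'easelbase',B('easel')&(z>.003)&(z<.03))
    rep(n,'bar',B('easel')&(r>120)&(b<90)&(z>.07))
    rep(n,'lip',B('easel')&(r>120)&(b<90)&(z<.03))
    p=rep(n,'panel',B('rack')&(b>r+25)&(z>.03))
    rep(n,'paneltop',B('rack')&(b>r+25)&(z>.142))
    rep(n,'rack',B('rack')&(z>.035)&(z<.055)&(r>b+25))
    rep(n,'handletop',B('handle')&(z>.083)&(z<.1))
    rep(n,'stripe',B('handle')&(g>110)&(r>130)&(r>b+15)&(z>.01))
    if n=='top':
        for k in('bowl','gauge','rest','key'): rep(n,k,B(k)&(z>.006))
        rep(n,'restpost',B('rest')&(z>.065))
im=D['top']['im'][190:265,350:440]; im2=D['scene']['im'][115:170,195:260]
save('crop1',np.hstack([cv2.resize(im,(450,375)),cv2.resize(im2,(443,375))])[:, :800])
E
```

```text
top tile z 0.0006152437266712107
top scantop 979 mean [0.6091 0.3109 0.1056] zmax 0.1101 rect [610.3 311.2] [60.9 90.5] 75.1
top stand 978 mean [0.5811 0.2124 0.0271] zmax 0.0263 rect [460.   82.9] [447.3  85.2] 46.7
top easelbase 1398 mean [0.5537 0.11   0.0078] zmax 0.0178 rect [557.5 113.3] [114.9 123.8] 77.8
top bar 144 mean [0.5528 0.1092 0.0919] zmax 0.0961 rect [553.2 109.6] [  9.5 106.1] 74.5
top lip 92 mean [0.5665 0.1522 0.0144] zmax 0.0193 rect [567.9 153.8] [ 10.5 103.6] 74.3
top panel 314 mean [ 0.5685 -0.1261  0.1298] zmax 0.1534 rect [ 452.1 -105.3] [ 33.5 350.5] 79.7
top paneltop 155 mean [ 0.5712 -0.1265  0.1638] zmax 0.1542 rect [ 452.1 -105.4] [ 33.2 350.5] 79.6
top rack 237 mean [ 0.5722 -0.1166  0.0452] zmax 0.0497 rect [ 573.1 -116.8] [118.5  11.7] 5.4
top handletop 293 mean [ 0.4511 -0.3659  0.0903] zmax 0.0941 rect [ 451.5 -365.9] [42.7 42.9] 27.4
top stripe 28 mean [ 0.4526 -0.356   0.0904] zmax 0.0947 rect [ 452.  -355.2] [ 7.5 19.2] 3.7
top bowl 954 mean [ 0.5561 -0.2638  0.0635] zmax 0.072 rect [ 428.  -190.1] [ 82.6 384.9] 59.7
top gauge 289 mean [ 0.545 
[... 648 characters left out ...]
554.7 108.6] [ 94.9 109.9] 74.6
scene bar 173 mean [0.5535 0.1089 0.0898] zmax 0.0934 rect [552.8 108.1] [  9.4 104.1] 74.8
scene lip 98 mean [0.5651 0.151  0.0133] zmax 0.0158 rect [565.  150.9] [ 7.4 96. ] 74.3
scene panel 1199 mean [ 0.5749 -0.1229  0.1059] zmax 0.1505 rect [695. 138.] [906.7  96.2] 65.2
scene paneltop 168 mean [ 0.5754 -0.1236  0.1511] zmax 0.1516 rect [722.4 197.3] [776.4  93.9] 65.4
scene rack 245 mean [ 0.579  -0.1173  0.0425] zmax 0.047 rect [ 573.8 -127. ] [121.6  36.5] 3.1
scene handletop 100 mean [ 0.4527 -0.3654  0.0888] zmax 0.0921 rect [ 452.1 -367.1] [42.2 42.3] 29.0
scene stripe 45 mean [ 0.4526 -0.3472  0.0468] zmax 0.0818 rect [ 452.6 -346.8] [7.3 6.8] 62.2
```

View pics/crop1.png

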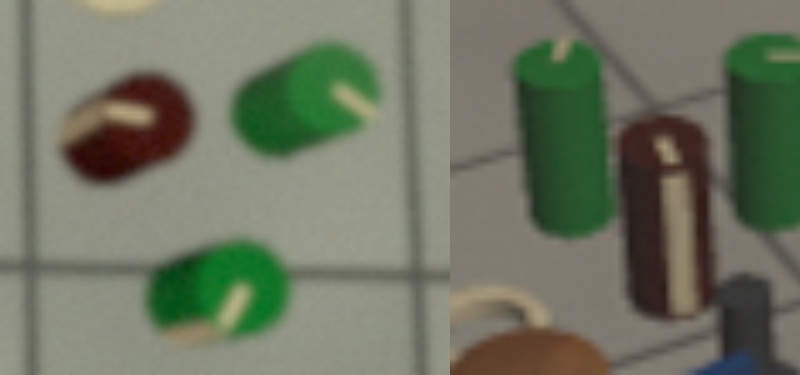

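The crop confirms the dark red cylinder with the stripe: its top line points left in the top view, and the two green ones are separate. Next I refine the headings.

```bash
python3 - <<'E'
from m import *
from scipy.spatial.transform import Rotation as Ro
def sel(n,c,rad,z0,z1,cond):
    p=P[n]; im=D[n]['im'].astype(int); m=(np.hypot(p[...,0]-c[0],p[...,1]-c[1])<rad)&(p[...,2]>z0)&(p[...,2]<z1)&cond(im[...,0],im[...,1],im[...,2]); return p[m]
def line(name,p):
    vx,vy,x,y=cv2.fitLine((p[:,:2]).astype(np.float32),cv2.DIST_HUBER,0,.001,.001).ravel(); r=cv2.minAreaRect((p[:,:2]*1000).astype(np.float32))
    print(n,name,len(p),'az',round(np.degrees(np.arctan2(vy,vx)),1),'mean',p.mean(0).round(4),'rect',np.round(r[0],1),np.round(r[1],1),round(r[2],1))
for n in D:
    brass=lambda r,g,b:(r>g+15)&(g>b+25)&(r>100)
    line('bar',sel(n,(.553,.109),.075,.08,.1,brass)); line('lip',sel(n,(.566,.152),.07,.009,.02,brass))
    line('panelTop',sel(n,(.573,-.125),.07,.143,.158,lambda r,g,b:b>r+20))
    line('stand',sel(n,(.581,.21),.055,.016,.025,lambda r,g,b:(r>100)&(g<90)&(b<70)))
    line('scan',sel(n,(.61,.311),.07,.1,.11,lambda r,g,b:r>0))
    line('stripeTop',sel(n,(.4518,-.366),.024,.084,.096,lambda r,g,b:(g>105)))
    line('stripe',sel(n,(.4518,-.366),.027,.01,.08,lambda r,g,b:(g>105)))
    line('rack',sel(n,(.573,-.12),.075,.038,.05,lambda r,g,b:(r>b+20)))
    for k,c,rad in(('bowl',(.548,-.263),.05),('gauge',(.541,-.372),.04),('key',(.38,-.057),.06),('rest',(.458,-.258),.045)): line(k,sel(n,c,rad,.006,.08,lambda r,g,b:r>=0))
M=Ro.from_rotvec(telemetry.observe()['tcp_rot']).as_matrix(); print(M.round(3), 'jaw az',np.degrees(np.arctan2(M[1,0],M[0,0])))
E
```

```text
top bar 179 az -15.5 mean [0.5529 0.1083 0.0917] rect [553.3 108.4] [ 10.7 107. ] 75.4
top lip 321 az -59.2 mean [0.5723 0.1799 0.0169] rect [571.9 173.5] [93.7 99.1] 76.6
top panelTop 157 az 5.6 mean [ 0.5745 -0.1276  0.1501] rect [ 572.7 -127.7] [108.1   7.5] 4.6
top stand 912 az 44.6 mean [0.5824 0.2138 0.0207] rect [583.3 213.9] [87.4 85.2] 46.7
top scan 949 az -15.7 mean [0.6093 0.3108 0.1055] rect [610.3 311.2] [60.9 90.5] 75.1
top stripeTop 42 az -79.2 mean [ 0.4547 -0.362   0.0903] rect [ 458.3 -369.3] [41.4 29.5] 70.1
top stripe 35 az -19.2 mean [ 0.456  -0.3459  0.04  ] rect [ 460.1 -348. ] [ 3.7 22.4] 65.7
top rack 328 az 10.8 mean [ 0.5691 -0.1246  0.0453] rect [ 574.  -128.6] [118.9  35.4] 5.3
top bowl 927 az 69.4 mean [ 0.5562 -0.2645  0.0588] rect [ 559.3 -266.9] [82.6 74.7] 60.0
top gauge 294 az -44.0 mean [ 0.5457 -0.374   0.0122] rect [ 544.6 -371.6] [67.  69.2] 7.7
top key 302 az 5.1 mean [ 0.3834 -0.0575  0.0129] rect [387.2 -58.3] [ 94.5 107.5] 31.5
top rest 369 az 21.6 mean [ 0.4592 -0.258   0.0335] rect [ 457.2 -254.1] [68.7 64. ] 38.6
scene bar 191 az -14.6 me
[... 460 characters left out ...]
15 -0.3592  0.09  ] rect [ 450.8 -360.5] [19.3  6.3] 78.6
scene stripe 59 az 2.3 mean [ 0.4531 -0.3474  0.0443] rect [ 452.8 -347.6] [ 6.4 11.8] 82.2
scene rack 216 az 4.3 mean [ 0.5791 -0.1178  0.0433] rect [ 573.8 -127.4] [121.6  37.4] 3.1
scene bowl 332 az 7.3 mean [ 0.5658 -0.2636  0.0612] rect [ 561.8 -271.1] [73.6 70.8] 6.9
scene gauge 85 az 27.6 mean [ 0.5484 -0.3863  0.0108] rect [ 547.2 -383.5] [63.6 45.1] 5.2
scene key 167 az 7.1 mean [ 0.3859 -0.0563  0.0118] rect [392.9 -53.7] [88.8 68.4] 10.6
scene rest 163 az 1.0 mean [ 0.4566 -0.2566  0.0455] rect [ 452.3 -263.3] [45.2 30.5] 14.7
[[ 0.266 -0.964 -0.   ]
 [-0.964 -0.266  0.002]
 [-0.002 -0.    -1.   ]] jaw az -74.59807725248547
```

>>> drive_tool(motion=[4.1,4.4,0,-1,4.1,4.4,0,-1,4.1,4.4,0,-1,4.1,4.4,0,-1,4.1,4.4,0,-1,4.1,4.4,0,-1,4.1,4.4,0,-1,4.1,4.4,0,-1,4.1,4.4,0,-1,4.1,4.4,0,-1], fingers=1)

```text
time_s: 1.35
position: [0.5747, -0.1237, 0.2255]
tcp_rot: [-2.307, 2.129, 0.009]
wrist_force: [1.7, -0.2, 0.3]
gripper_width: 0.0856
```

>>> drive_tool(motion=[-0.2,-0.4,-2,0.5,0,0,-3,0,0,0,-3,0,0,0,-2.5,0,0,0,-0.5,0,0,0,0,0])

```text
time_s: 2.1
position: [0.5708, -0.1252, 0.1084]
tcp_rot: [2.324, -2.113, -0.017]
wrist_force: [0.1, 0.1, 0.7]
gripper_width: 0.0855
```

```bash
python3 - <<'E'
from h import *
print(telemetry.observe()['position'],telemetry.observe()['tcp_rot'])
im,d,c=grab('scene'); save('p1',im[100:260,150:330],3)
E
```

```text
[ 0.57075051 -0.12517073  0.10836974] [ 2.3237875  -2.11308922 -0.01743165]
```

View pics/p1.png

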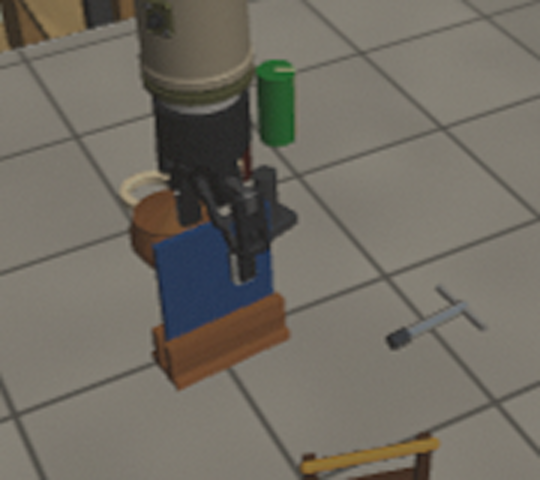

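The fingers straddle the panel (crop px 190–245, 200–270). I'll centre and close.

>>> drive_tool(motion=[0.2,-0.3,0.4,0,0,0,0,0])

```text
time_s: 2.4
position: [0.5744, -0.1292, 0.1155]
tcp_rot: [-2.323, 2.113, 0.011]
wrist_force: [-0.6, 0.3, -0.4]
gripper_width: 0.0855
```

>>> drive_tool(motion=[0,0,0,0,0,0,0,0,0,0,0,0,0,0,0,0,0,0,0,0,0,0,0,0,0,0,0,0], fingers=0)

```text
time_s: 3.28
position: [0.5754, -0.1293, 0.1169]
tcp_rot: [-2.323, 2.112, 0.008]
wrist_force: [1.0, 0.7, 0.8]
gripper_width: 0.0071
```

>>> drive_tool(motion=[0,0,2,0,0,0,4,0,0,0,4,0,0,0,1.5,0])

```text
time_s: 3.78
position: [0.5732, -0.1287, 0.2359]
tcp_rot: [-2.324, 2.113, 0.014]
wrist_force: [0.7, -0.1, -0.8]
gripper_width: 0.0076
```

>>> drive_tool(motion=[-0.1,3,0,-2.5,-0.1,4,0,-2.5,-0.1,4,0,-2.5,-0.1,4,0,-2.5,-0.1,4,0,-2.5,-0.1,4,0,-2.5,-0.1,3,0,-2.5,0,1,0,-2.5,0,0,0,0])

```text
time_s: 4.9
position: [0.5631, 0.1487, 0.2347]
tcp_rot: [1.905, -2.495, -0.014]
wrist_force: [0.2, 0.3, -1.3]
gripper_width: 0.0071
```

```bash
cat > st.py <<'E'
from h import *
s=telemetry.observe(); r=s['tcp_rot']; M=cv2.Rodrigues(r)[0]
print(s['time_s'],'pos',s['position'].round(4),'jaw az',np.degrees(np.arctan2(M[1,0],M[0,0])).round(2),'z',M[:,2].round(3),'F',s['wrist_force'].round(1),s['gripper_width'].round(4))
u=np.array([.2588,.9659]);v=np.array([-u[1],u[0]])
p=s['position'][:2]-[.5556,.1163]; print('easel frame x,y mm',-1000*p@u,1000*p@-v)
E
python3 - <<'E'
from st import *
im,d,c=grab('scene'); im2,d2,c2=grab('top'); 
for n,i,dd,cc in(('s',im,d,c),('t',im2,d2,c2)):
    p=pts(dd,cc); q=i.astype(int); m=(q[...,2]>q[...,0]+20)&(p[...,2]>.08)&(np.hypot(p[...,0]-s['position'][0],p[...,1]-s['position'][1])<.09)
    P=p[m]; print(n,len(P),P.mean(0),np.percentile(P[:,2],[2,98]),(P[:,:2]@np.c_[u,v]).min(0),(P[:,:2]@np.c_[u,v]).max(0))
    if len(P)>20: print(np.degrees(np.arctan(cv2.fitLine(P[:,:2].astype(np.float32),cv2.DIST_HUBER,0,.01,.01).ravel()[1]/cv2.fitLine(P[:,:2].astype(np.float32),cv2.DIST_HUBER,0,.01,.01).ravel()[0])))
save('p2',im[120:300,200:340],3)
E
```

```text
Traceback (most recent call last):
  File "st.py", line 3, in <module>
    print(s['time_s'],'pos',s['position'].round(4),'jaw az',np.degrees(np.arctan2(M[1,0],M[0,0])).round(2),'z',M[:,2].round(3),'F',s['wrist_force'].round(1),s['gripper_width'].round(4))
                                                                                                                                                             ^^^^^^^^^^^^^^^^^^^^^^^^
AttributeError: 'float' object has no attribute 'round'
```

```bash
sed -i "s/s\['gripper_width'\].round(4)/s['gripper_width']/" st.py
cat > pan.py <<'E'
from st import *
im,d,c=grab('scene'); im2,d2,c2=grab('top'); 
for n,i,dd,cc in(('s',im,d,c),('t',im2,d2,c2)):
    p=pts(dd,cc); q=i.astype(int); m=(q[...,2]>q[...,0]+20)&(p[...,2]>.02)&(np.hypot(p[...,0]-.56,p[...,1]-.12)<.1)
    P=p[m]
    if len(P)<20: continue
    E=(P[:,:2]-[.5556,.1163])@np.c_[-u,-v]*1000
    l=cv2.fitLine(P[:,:2].astype(np.float32),cv2.DIST_HUBER,0,.01,.01).ravel()
    print(n,len(P),'mean',P.mean(0).round(4),'z',np.percentile(P[:,2],[1,50,99]).round(4),'easel x,y lo/hi',np.percentile(E,[1,99],axis=0).round(1).tolist(),'az',np.degrees(np.arctan2(l[1],l[0])))
    A=np.c_[P[:,2],np.ones(len(P)),E[:,1]/1000]; k=np.linalg.lstsq(A,E[:,0]/1000,rcond=None)[0]; print('face: tilt',np.degrees(np.arctan(k[0])),'x at z=6mm, y=0',k[0]*6+k[1]*1000,'yaw err',np.degrees(np.arctan(k[2])))
E
python3 - <<'E'
from pan import *
save('p2',im[120:300,200:340],3)
E
```

```text
4.9 pos [0.5631 0.1487 0.2347] jaw az -105.28 z [-0.008  0.006 -1.   ] F [ 0.2  0.3 -1.3] 0.007139813694655391
easel frame x,y mm -33.21663384844457 -1.177895705365863
s 2366 mean [0.563  0.1509 0.2002] z [0.1296 0.2005 0.2681] easel x,y lo/hi [[-37.4, -57.0], [-29.3, 50.7]] az -15.486704
face: tilt 0.46979141278182035 x at z=6mm, y=0 -36.907865394258636 yaw err 0.38369749582858187
```

View pics/p2.png

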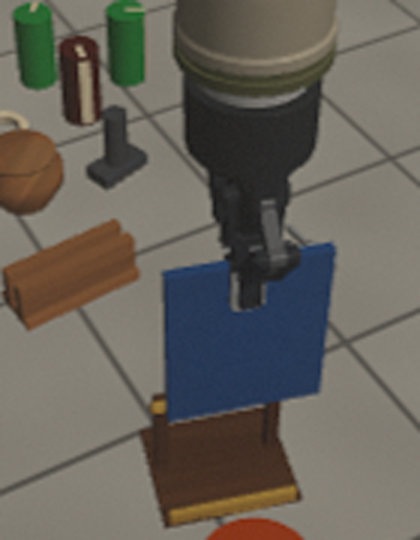

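>>> drive_tool(motion=[-0.2,-0.7,0,0,0,0,-4,0,0,0,-4,0,0,0,-2.5,0,0,0,0,0])

```text
time_s: 5.62
position: [0.5616, 0.1345, 0.1283]
tcp_rot: [1.902, -2.499, -0.011]
wrist_force: [0.4, -0.8, -0.4]
gripper_width: 0.0074
```

```bash
python3 pan.py
```

```text
5.625 pos [0.5616 0.1345 0.1283] jaw az -105.47 z [-0.005  0.005 -1.   ] F [ 0.4 -0.8 -0.4] 0.007364502814306726
easel frame x,y mm -19.15057472880833 1.081340777561799
s 1778 mean [0.5613 0.1367 0.0937] z [0.0239 0.0935 0.1621] easel x,y lo/hi [[-23.6, -55.0], [-14.6, 52.7]] az -15.471378
face: tilt 0.6258847163505754 x at z=6mm, y=0 -22.114037941743494 yaw err 0.48842326801659147
```

>>> drive_tool(motion=[0.1,0.3,-0.5,0,0.1,0.3,-0.4,0,0,0,0,0,0,0,0,0])

```text
time_s: 6.22
position: [0.5686, 0.1418, 0.1264]
tcp_rot: [-1.897, 2.493, 0.002]
wrist_force: [-0.0, -0.2, -1.5]
gripper_width: 0.0075
```

```bash
python3 st.py
```

```text
6.225 pos [0.5686 0.1418 0.1264] jaw az -105.45 z [ 0.007  0.006 -1.   ] F [-0.  -0.2 -1.5] 0.007504335352717728
easel frame x,y mm -27.98830176580608 5.923695624708515
```

>>> drive_tool(motion=[0,0,-0.5,0,0,0,-0.4,0,0,0,0,0,0,0,0,0])

```text
time_s: 6.72
position: [0.5684, 0.1418, 0.1166]
tcp_rot: [-1.898, 2.493, 0.002]
wrist_force: [-0.1, 0.4, -1.8]
gripper_width: 0.0075
```

```bash
python3 pan.py
```

```text
6.725 pos [0.5684 0.1418 0.1166] jaw az -105.44 z [ 0.006  0.006 -1.   ] F [-0.1  0.4 -1.8] 0.007513874417312786
easel frame x,y mm -27.93494302353428 5.746231637592212
s 1651 mean [0.5688 0.1438 0.0863] z [0.0213 0.0859 0.1505] easel x,y lo/hi [[-32.5, -49.7], [-23.1, 57.6]] az -15.290932
face: tilt 1.0324730595702356 x at z=6mm, y=0 -31.48491332948009 yaw err 0.3965569726370522
```

>>> drive_tool(motion=[0,0,-0.2,0,0,0,0,0,0,0,-0.2,0,0,0,0,0])

```text
time_s: 7.32
position: [0.569, 0.1418, 0.1133]
tcp_rot: [-1.897, 2.492, 0.001]
wrist_force: [-0.7, 0.1, -1.3]
gripper_width: 0.0073
```

>>> drive_tool(motion=[0,0,-0.1,0,0,0,0,0,0,0,-0.1,0,0,0,0,0])

```text
time_s: 7.82
position: [0.5696, 0.1419, 0.1131]
tcp_rot: [-1.896, 2.491, -0.0]
wrist_force: [-1.8, 0.0, 2.6]
gripper_width: 0.007
```

Contact is made: Fz rose to 2.6 N. Next I open slightly and walk the top back onto the bar.

>>> drive_tool(motion=[0,0,0,0,0,0,0,0,0,0,0,0,0,0,0,0], fingers=0.28)

```text
time_s: 8.32
position: [0.5695, 0.1419, 0.1122]
tcp_rot: [-1.896, 2.491, -0.0]
wrist_force: [0.3, -0.5, -0.8]
gripper_width: 0.0238
```

>>> drive_tool(motion=[-0.1,-0.5,0,0,-0.1,-0.5,0,0,-0.15,-0.5,0,0,-0.15,-0.5,0,0,0,0,0,0])

```text
time_s: 8.95
position: [0.5641, 0.12, 0.1121]
tcp_rot: [-1.896, 2.491, -0.001]
wrist_force: [0.3, 0.7, -0.5]
gripper_width: 0.0237
```

```bash
python3 pan.py
```

```text
8.95 pos [0.5641 0.12   0.1121] jaw az -105.46 z [ 0.009  0.006 -1.   ] F [ 0.3  0.7 -0.5] 0.023717812249425155
easel frame x,y mm -5.790122719204946 7.225001130527654
s 1914 mean [0.5667 0.1276 0.0813] z [0.0215 0.0795 0.144 ] easel x,y lo/hi [[-27.9, -47.4], [6.5, 59.0]] az -16.330576
face: tilt 12.483332261025577 x at z=6mm, y=0 -30.527677353137214 yaw err 0.443091608784991
```

>>> drive_tool(motion=[-0.1,-0.5,0,0,-0.15,-0.5,0,0,-0.15,-0.5,0,0,0,0,0,0])

```text
time_s: 9.55
position: [0.5599, 0.1045, 0.1121]
tcp_rot: [-1.896, 2.491, -0.001]
wrist_force: [-0.4, -0.0, -0.9]
gripper_width: 0.0237
```

```bash
python3 pan.py
```

```text
9.55 pos [0.5599 0.1045 0.1121] jaw az -105.42 z [ 0.009  0.006 -1.   ] F [-0.4 -0.  -0.9] 0.023739014278188798
easel frame x,y mm 10.232905080695074 7.21705811010936
s 2106 mean [0.5636 0.1206 0.0791] z [0.0215 0.0779 0.1408] easel x,y lo/hi [[-26.6, -48.3], [19.7, 58.7]] az -16.231249
face: tilt 18.543185318566508 x at z=6mm, y=0 -30.71944040695383 yaw err 0.15405771930334328
t 168 mean [0.5311 0.1304 0.0826] z [0.0208 0.0791 0.1768] easel x,y lo/hi [[-28.8, -49.2], [18.6, 9.7]] az 14.972991
face: tilt 17.207774561772034 x at z=6mm, y=0 -32.627806659959205 yaw err -3.3265585616323237
```

>>> drive_tool(motion=[-0.1,-0.4,0,0,-0.1,-0.3,0,0,0,0,0,0])

```text
time_s: 10.02
position: [0.5584, 0.0989, 0.1124]
tcp_rot: [-1.896, 2.488, 0.001]
wrist_force: [0.6, 2.2, -1.0]
gripper_width: 0.024
```

```bash
python3 - <<'E'
from pan import *
save('p3',im[150:340,210:360],3)
E
```

```text
10.025 pos [0.5584 0.0989 0.1124] jaw az -105.37 z [ 0.011  0.009 -1.   ] F [ 0.6  2.2 -1. ] 0.023982740254584054
easel frame x,y mm 16.039398380032786 7.230169734469122
s 2180 mean [0.5633 0.1206 0.0794] z [0.0214 0.079  0.1397] easel x,y lo/hi [[-28.0, -48.5], [20.2, 58.7]] az -16.209055
face: tilt 20.14763505479189 x at z=6mm, y=0 -33.09300571071494 yaw err 0.27473061051055647
t 238 mean [0.5313 0.1259 0.0933] z [0.0222 0.0954 0.144 ] easel x,y lo/hi [[-29.4, -49.0], [20.0, 7.9]] az 20.325695
face: tilt 20.0707994661868 x at z=6mm, y=0 -35.71076639910091 yaw err -1.7847680927155172
```

View pics/p3.png

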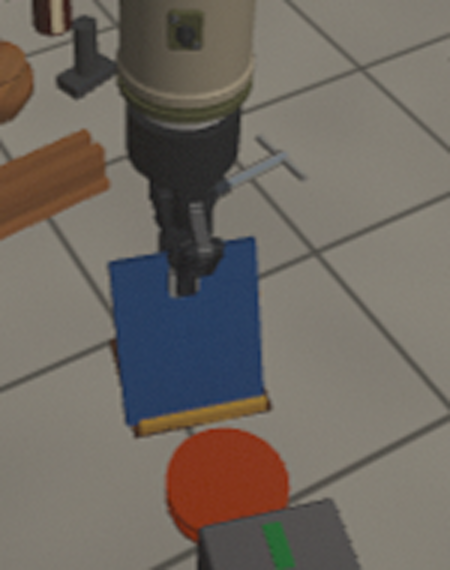

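The panel leans at 20° with its foot at the lip (lip at crop (205,415)). I'll open and lift.

>>> drive_tool(motion=[0,0.1,0,0,0,0,0,0,0,0,0,0,0,0,0,0], fingers=0.7)

```text
time_s: 10.62
position: [0.5581, 0.099, 0.1122]
tcp_rot: [-1.897, 2.489, -0.0]
wrist_force: [-0.1, 0.1, -0.6]
gripper_width: 0.0596
```

>>> drive_tool(motion=[0,0,1,0,0,0,3,0,0,0,5,0,0,0,4,0])

```text
time_s: 11.12
position: [0.5548, 0.0985, 0.2432]
tcp_rot: [-1.901, 2.495, 0.006]
wrist_force: [0.0, -0.1, 0.4]
gripper_width: 0.0597
```

```bash
python3 pan.py; python3 - <<'E'
from m import *
im=D['top']['im'].astype(int); p=P['top']; g=(im[...,1]>im[...,0]+40)&(p[...,2]>.084)&(p[...,2]<.097)&(p[...,1]<-.3)
k,l,s,_=cv2.connectedComponentsWithStats(g.astype(np.uint8))
for i in range(1,k):
    if s[i,4]>40: print(s[i,4],p[l==i].mean(0))
# handle mark, both views: top-line and side stripe, in handle frame azimuth
n='scene'; p=P[n]; im=D[n]['im'].astype(int); m=(np.hypot(p[...,0]-.4518,p[...,1]+.366)<.026)&(p[...,2]>.015)&(p[...,2]<.08)
q=p[m]; b=im[m].sum(1).astype(float); w=np.clip(b-np.percentile(b,60),0,None); a=np.arctan2(q[:,1]+.366,q[:,0]-.4518); print('stripe az',np.degrees((a*w).sum()/w.sum()))
E
```

```text
11.125 pos [0.5548 0.0985 0.2432] jaw az -105.39 z [ 0.002  0.006 -1.   ] F [ 0.  -0.1  0.4] 0.05974276601014128
easel frame x,y mm 17.380056824013966 3.8328520741371137
s 2394 mean [0.5624 0.1191 0.0837] z [0.0215 0.0844 0.1395] easel x,y lo/hi [[-27.6, -48.2], [20.9, 58.7]] az -15.007375
face: tilt 20.271783292697332 x at z=6mm, y=0 -33.14392380216637 yaw err 0.17312990316070695
t 24 mean [0.5204 0.148  0.0427] z [0.0226 0.0416 0.073 ] easel x,y lo/hi [[-29.2, -48.9], [-12.1, -28.9]] az 9.952236
face: tilt 17.67244597382181 x at z=6mm, y=0 -38.584733994565504 yaw err -7.254136113529852
210 [ 0.46652219 -0.44830046  0.09025831]
234 [ 0.37564607 -0.4070205   0.0901728 ]
stripe az 80.16877936498453
```

>>> drive_tool(motion=[-1,-4.5,0,9,-1,-4.5,0,9,-1,-4.5,0,9,-1,-4.5,0,9,-1,-4.5,0,9,-1,-4.5,0,9,-1,-4.5,0,9,-1,-4.5,0,9,-1,-4.5,0,9,-1,-4.5,0,9], fingers=1)

```text
time_s: 12.48
position: [0.4526, -0.3611, 0.2491]
tcp_rot: [-3.111, 0.331, 0.012]
wrist_force: [0.5, 0.3, 0.5]
gripper_width: 0.0853
```

```bash
python3 st.py
```

```text
12.475 pos [ 0.4526 -0.3611  0.2491] jaw az -12.16 z [-0.007  0.013 -1.   ] F [0.5 0.3 0.5] 0.08534837053390325
easel frame x,y mm 487.77516072361726 24.11027409370928
```

>>> drive_tool(motion=[0,-0.4,0,5,0,0,0,1,0,0,-3,0,0,0,-4,0,0,0,0,0])

```text
time_s: 13.1
position: [0.4512, -0.367, 0.1776]
tcp_rot: [-3.125, 0.173, 0.014]
wrist_force: [-0.6, -0.7, 0.6]
gripper_width: 0.0856
```

```bash
python3 st.py
```

```text
13.1 pos [ 0.4512 -0.367   0.1776] jaw az -6.35 z [-0.008  0.012 -1.   ] F [-0.6 -0.7  0.6] 0.0856353482868022
easel frame x,y mm 493.8295775990413 24.22787830774216
```

>>> drive_tool(motion=[0,0.1,-4,0,0,0,-4,0,0,0,-3,0,0,0,-1.5,0,0,0,0,0,0,0,0,0])

```text
time_s: 13.85
position: [0.4576, -0.3685, 0.0623]
tcp_rot: [-3.135, 0.176, -0.004]
wrist_force: [-0.3, -0.5, -0.1]
gripper_width: 0.0853
```

```bash
python3 st.py
```

```text
13.85 pos [ 0.4576 -0.3685  0.0623] jaw az -6.42 z [ 0.003  0.002 -1.   ] F [-0.3 -0.5 -0.1] 0.08526011766566308
easel frame x,y mm 493.68712908577083 30.777903611182253
```

>>> drive_tool(motion=[-0.3,0.1,-0.8,0,-0.3,0.1,-0.5,0,0,0,0,0,0,0,0,0])

```text
time_s: 14.35
position: [0.4524, -0.3678, 0.0515]
tcp_rot: [3.136, -0.176, 0.009]
wrist_force: [-0.4, -0.6, -0.1]
gripper_width: 0.0855
```

```bash
python3 st.py
```

```text
14.35 pos [ 0.4524 -0.3678  0.0515] jaw az -6.44 z [ 0.006 -0.001 -1.   ] F [-0.4 -0.6 -0.1] 0.08550119476650991
easel frame x,y mm 494.2793595157866 25.62614232585652
```

>>> drive_tool(motion=[0,0.1,-0.7,0,0,0,0,0])

```text
time_s: 14.6
position: [0.4524, -0.3667, 0.044]
tcp_rot: [3.136, -0.176, 0.009]
wrist_force: [0.4, -0.1, -0.1]
gripper_width: 0.0855
```

>>> drive_tool(motion=[0,0,0,0,0,0,0,0,0,0,0,0,0,0,0,0,0,0,0,0,0,0,0,0], fingers=0)

```text
time_s: 15.35
position: [0.4523, -0.3667, 0.0441]
tcp_rot: [3.136, -0.176, 0.009]
wrist_force: [-0.5, 0.4, 0.2]
gripper_width: 0.0429
```

>>> drive_tool(motion=[0,0,1,0,0,0,4,0,0,0,5,0,0,0,5,0,0,0,3,0,0,0,0,0])

```text
time_s: 16.1
position: [0.4509, -0.365, 0.231]
tcp_rot: [3.137, -0.176, 0.009]
wrist_force: [-0.1, -0.3, -2.1]
gripper_width: 0.0428
```

```bash
python3 st.py
```

```text
16.1 pos [ 0.4509 -0.365   0.231 ] jaw az -6.43 z [ 0.005 -0.    -1.   ] F [-0.1 -0.3 -2.1] 0.04283612966638031
easel frame x,y mm 491.9303734343504 23.45565137244479
```

>>> drive_tool(motion=[1.3,4,0,-0.9,1.2,5.5,0,-0.9,1.2,5.5,0,-0.9,1.2,5.5,0,-0.9,1.2,5.5,0,-0.9,1.2,5.5,0,-0.9,1.2,5.5,0,-0.9,1.2,5.5,0,-0.9,1.2,5,0,-0.9,1,4,0,-0.9])

```text
time_s: 17.35
position: [0.5623, 0.165, 0.2108]
tcp_rot: [-3.109, 0.44, 0.024]
wrist_force: [0.2, -0.5, -0.9]
gripper_width: 0.0431
```

>>> drive_tool(motion=[0.2,2.5,0,0,0,1.5,0,0,0,0,0,0])

```text
time_s: 17.73
position: [0.5616, 0.2086, 0.2044]
tcp_rot: [3.11, -0.433, -0.036]
wrist_force: [0.5, 0.7, -2.7]
gripper_width: 0.0428
```

```bash
python3 - <<'E'
from st import *
im,d,c=grab('scene'); im2,d2,c2=grab('top'); x,y=s['position'][:2]
for n,i,dd,cc in(('s',im,d,c),('t',im2,d2,c2)):
    Rm=R(cc); q=Rm.T@(np.r_[x,y,.23]-cc['position']); a,b=(int(cc['fx']*q[0]/q[2]+cc['cx']),int(cc['fy']*q[1]/q[2]+cc['cy'])); print(n,a,b)
    cr=i[max(0,b-60):b+60,max(0,a-60):a+60]; save('p4'+n,cr,3.3)
a,b=[cv2.resize(cv2.imread(f'pics/p4{k}.png'),(400,400)) for k in'st']; cv2.imwrite('pics/p4.png',np.hstack([a,b]))
E
```

```text
17.725 pos [0.5616 0.2086 0.2044] jaw az -15.87 z [-0.023  0.002 -1.   ] F [ 0.5  0.7 -2.7] 0.04282263997098836
easel frame x,y mm -90.70528487313838 -18.128573883547325
s 298 241
t 116 143
```

View pics/p4.png

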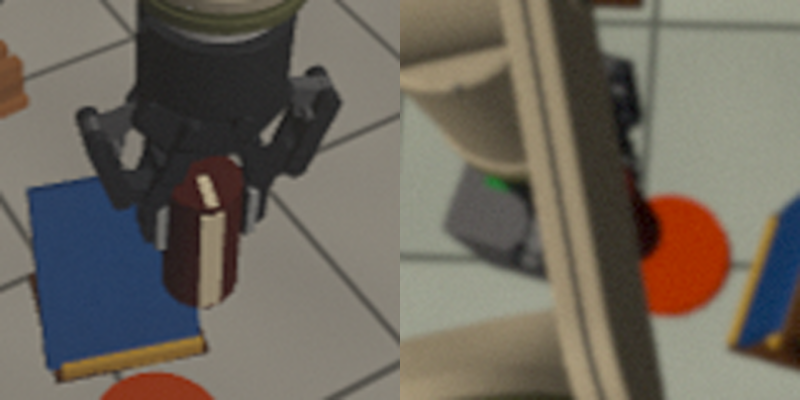

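The handle is held upright and the panel is undisturbed, still against the lip (left crop (130,360)). I'll measure the stripe heading from this held view and move over to the stand centre.

```bash
cat > hd.py <<'E'
from st import *
from scipy.optimize import least_squares
def meas(cx,cy,z0,n='scene'):
    im,d,c=grab(n); p=pts(d,c); q=im.astype(int); r,g,b=q[...,0],q[...,1],q[...,2]
    near=(np.hypot(p[...,0]-cx,p[...,1]-cy)<.04)
    red=(r>g*1.7)&(r<130)&near; pale=(g>100)&(r>120)&(r>b+20)&near
    side=(p[...,2]>z0+.008)&(p[...,2]<z0+.08); top=(abs(p[...,2]-z0-.09)<.004)&(red|pale)
    S=p[side&(red|pale)][:,:2]
    f=least_squares(lambda k:np.hypot(*(S-k).T)-.022,[cx,cy],loss='soft_l1',f_scale=.002).x
    pl=p[side&pale]; pt=p[top&pale][:,:2]; T=p[top]
    print('axis',f.round(4),'n',len(S),'top centre',T.mean(0).round(4),len(T))
    k=pl[:,:2].mean(0)-f; print('stripe az',np.degrees(np.arctan2(k[1],k[0])).round(1),len(pl),'radius',np.hypot(*k).round(4))
    if len(pt)>3: 
        k=pt.mean(0)-f; print('topline az',np.degrees(np.arctan2(k[1],k[0])).round(1),len(pt),'z of top',T[:,2].mean().round(4))
    return im
E
python3 - <<'E'
from hd import *
meas(s['position'][0],s['position'][1],s['position'][2]-.044)
E
```

```text
17.825 pos [0.5619 0.2074 0.2049] jaw az -15.96 z [-0.022  0.001 -1.   ] F [-0.3  0.  -1.5] 0.04313694592264749
easel frame x,y mm -89.57178559213104 -17.516781931730886
axis [0.5624 0.205 ] n 220 top centre [0.5622 0.2113 0.2508] 218
stripe az 75.2 139 radius 0.0219
topline az 67.3 37 z of top 0.2508
```

>>> drive_tool(motion=[1,0.2,0,0,1,0.2,0,0,0,0,0,0,0,0,0,0])

```text
time_s: 18.38
position: [0.5848, 0.2088, 0.2061]
tcp_rot: [3.109, -0.442, -0.032]
wrist_force: [0.1, -0.8, -1.6]
gripper_width: 0.043
```

```bash
python3 - <<'E'
from hd import *
meas(s['position'][0],s['position'][1],s['position'][2]-.044)
E
```

```text
18.375 pos [0.5848 0.2088 0.2061] jaw az -16.19 z [-0.02   0.002 -1.   ] F [ 0.1 -0.8 -1.6] 0.04300363691138431
easel frame x,y mm -96.92653812370695 4.281790328231406
axis [0.5857 0.2066] n 217 top centre [0.5852 0.2127 0.2519] 228
stripe az 75.9 145 radius 0.0219
topline az 68.8 35 z of top 0.2519
```

>>> drive_tool(motion=[-0.2,0.4,-2,0.5,0,0,-4,0.5,0,0,-4,0,0,0,-1.5,0,0,0,0,0,0,0,0,0])

```text
time_s: 19.18
position: [0.5804, 0.2141, 0.0855]
tcp_rot: [3.114, -0.41, -0.032]
wrist_force: [-1.0, 0.4, -0.5]
gripper_width: 0.0429
```

```bash
python3 st.py
```

```text
19.175 pos [0.5804 0.2141 0.0855] jaw az -15.0 z [-0.02   0.002 -1.   ] F [-1.   0.4 -0.5] 0.04294500966041275
easel frame x,y mm -100.85789838980817 -1.345199086904607
```

>>> drive_tool(motion=[0.1,0,-1,0,0,0,-0.6,0,0,0,0,0,0,0,0,0])

```text
time_s: 19.68
position: [0.584, 0.2147, 0.0722]
tcp_rot: [-3.113, 0.41, 0.024]
wrist_force: [-0.4, -0.3, -1.8]
gripper_width: 0.0429
```

>>> drive_tool(motion=[0,0,-0.2,0,0,0,0,0])

```text
time_s: 19.92
position: [0.5842, 0.2148, 0.0704]
tcp_rot: [-3.113, 0.41, 0.023]
wrist_force: [0.5, -0.9, -0.9]
gripper_width: 0.0428
```

>>> drive_tool(motion=[0,0,-0.15,0,0,0,0,0])

```text
time_s: 20.18
position: [0.5843, 0.2147, 0.0689]
tcp_rot: [-3.113, 0.41, 0.023]
wrist_force: [0.2, -0.3, -1.5]
gripper_width: 0.0432
```

```bash
python3 - <<'E'
from hd import *
meas(s['position'][0],s['position'][1],.022)
E
```

```text
20.175 pos [0.5843 0.2147 0.0689] jaw az -15.01 z [-0.014  0.003 -1.   ] F [ 0.2 -0.3 -1.5] 0.04321375281565973
easel frame x,y mm -102.51596993333852 2.2323195827769524
axis [0.5848 0.2123] n 157 top centre [0.5852 0.2205 0.1143] 133
stripe az 77.9 86 radius 0.0219
topline az 70.8 26 z of top 0.1143
```

>>> drive_tool(motion=[-0.1,-0.1,-0.25,0,-0.1,0,0,0,0,0,-0.15,0,0,0,0,0])

```text
time_s: 20.72
position: [0.5822, 0.2137, 0.0648]
tcp_rot: [-3.113, 0.41, 0.022]
wrist_force: [0.7, 0.1, -1.9]
gripper_width: 0.0426
```

>>> drive_tool(motion=[0,0,-0.1,0,0,0,0,0])

```text
time_s: 20.98
position: [0.5825, 0.2139, 0.0646]
tcp_rot: [-3.113, 0.41, 0.021]
wrist_force: [0.1, 0.4, -0.7]
gripper_width: 0.0431
```

>>> drive_tool(motion=[0,0,-0.1,0,0,0,0,0])

```text
time_s: 21.22
position: [0.5828, 0.2141, 0.0646]
tcp_rot: [-3.112, 0.41, 0.02]
wrist_force: [-0.8, -0.1, -0.4]
gripper_width: 0.0433
```

>>> drive_tool(motion=[0,0,0,0,0,0,0,0,0,0,0,0,0,0,0,0], fingers=0.9)

```text
time_s: 21.72
position: [0.5831, 0.2142, 0.0644]
tcp_rot: [-3.112, 0.41, 0.019]
wrist_force: [-0.2, -0.0, 0.6]
gripper_width: 0.077
```

```bash
python3 - <<'E'
from hd import *
save('p5',meas(.5828,.2141,.02)[190:384,220:360],3)
E
```

```text
21.725 pos [0.5831 0.2142 0.0644] jaw az -15.01 z [-0.012  0.004 -1.   ] F [-0.2 -0.   0.6] 0.07704304716497365
easel frame x,y mm -101.64676974196627 1.28503739449609
axis [0.581  0.2124] n 168 top centre [0.5815 0.2191 0.1094] 193
stripe az 74.9 94 radius 0.0221
topline az 78.1 31 z of top 0.1094
```

View pics/p5.png

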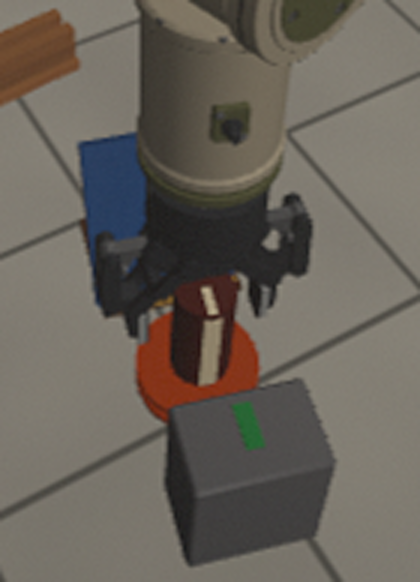

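The handle stands on the stand (crop (203,340)) with the stripe towards the scanner and the fingers clear. I'll retreat straight up, then over to the side.

>>> drive_tool(motion=[0,0,0.5,0,0,0,2,0,0,0,4,0,0,0,5,0,0,0,5,0,-3,-3,2,0,-4,-4,0,0,-4,-4,0,0,-3,-3,0,0,0,0,0,0])

```text
time_s: 23.02
position: [0.4399, 0.0708, 0.2704]
tcp_rot: [-3.109, 0.408, -0.007]
wrist_force: [0.1, 0.4, 0.7]
gripper_width: 0.0771
```

>>> drive_tool(motion=[0,-5,0,0,0,-6,0,0,0,-6,0,0,0,-5,0,0,0,0,0,0,0,0,0,0])

```text
time_s: 23.78
position: [0.4429, -0.1539, 0.2793]
tcp_rot: [-3.11, 0.402, -0.028]
wrist_force: [-0.0, 2.0, -0.0]
gripper_width: 0.0766
```

```bash
python3 - <<'E'
from pan import *
from hd import meas
meas(.582,.2135,.02); meas(.582,.2135,.02,'top')
save('p6',im,1.5)
a=D0=np.load('top0.npz'); p0=pts(a['d'],c2); p1=pts(d2,c2)
for k,cc,rad in(('bowl',(.548,-.263),.06),('gauge',(.541,-.372),.045),('key',(.38,-.057),.06),('rest',(.458,-.258),.045)):
    print(k,[p[(np.hypot(p[...,0]-cc[0],p[...,1]-cc[1])<rad)&(p[...,2]>.007)&(p[...,2]<.085)].mean(0).round(4) for p in(p0,p1)])
E
```

```text
23.775 pos [ 0.4429 -0.1539  0.2793] jaw az -14.73 z [ 0.019  0.003 -1.   ] F [-0.  2. -0.] 0.07658104872294187
easel frame x,y mm 290.11389794591645 -38.89854632083912
s 2350 mean [0.5626 0.1187 0.0847] z [0.0218 0.0857 0.1398] easel x,y lo/hi [[-27.2, -48.0], [20.8, 58.6]] az -14.298965
face: tilt 20.04739346456826 x at z=6mm, y=0 -32.85432805261131 yaw err 0.16313486042613884
t 495 mean [0.5584 0.1157 0.0999] z [0.023  0.1081 0.1444] easel x,y lo/hi [[-29.1, -48.8], [19.7, 58.3]] az -17.544888
face: tilt 21.1476638445018 x at z=6mm, y=0 -36.48424137445329 yaw err -0.022042892118433695
axis [0.5812 0.2125] n 146 top centre [0.5808 0.2138 0.1096] 244
stripe az 75.6 87 radius 0.022
topline az 78.9 31 z of top 0.1096
axis [0.5826 0.214 ] n 170 top centre [0.5793 0.2113 0.1104] 214
stripe az nan 0 radius nan
topline az 78.1 25 z of top 0.1104
bowl [array([ 0.5562, -0.2645,  0.0578]), array([ 0.4902, -0.2664,  0.0149])]
gauge [array([ 0.5461, -0.3743,  0.0124]), array([ 0.5346, -0.3986,  0.0121])]
key [array([ 0.3838, -0.0572,  0.0133]), array([ 0.3659, -0.0622,  0.0128])]
rest [array([ 0.4592, -0.2586,  0.0352]), array([ 0.4569, -0.2585,  0.0393])]hd.py:12: RuntimeWarning: Mean of empty slice.
  k=pl[:,:2].mean(0)-f; print('stripe az',np.degrees(np.arctan2(k[1],k[0])).round(1),len(pl),'radius',np.hypot(*k).round(4))
  ret = um.true_divide(
```

View pics/p6.png

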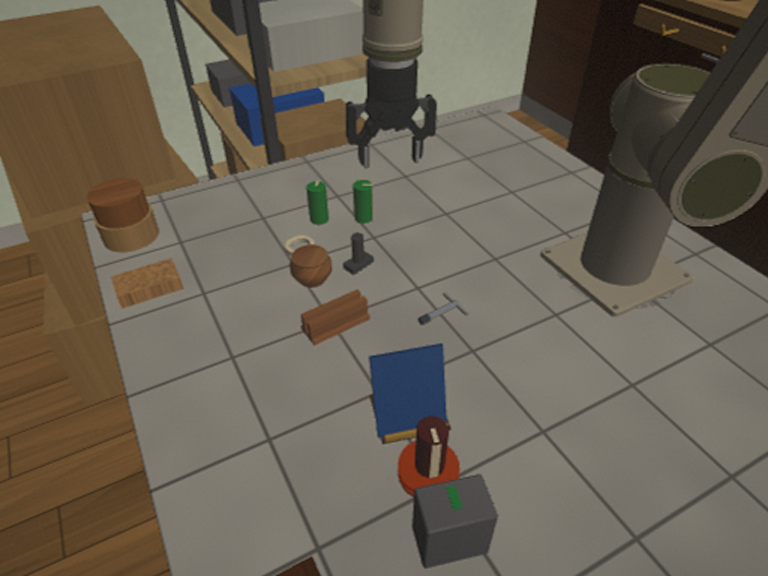

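The scene view shows everything in place. The bystanders sit at the same pixels as at the start: key (440,310), gauge (300,242), bowl (311,265), rest (358,255). The shifted top-view means for them come from the arm covering them.

```bash
python3 -c "
from workcell import bot,telemetry
print(telemetry.observe()['time_s'],bot.close_job())"
```

```text
the job is handed in; nothing more can be done
23.975 None
```

I set up the scan and handed the job in at about 24 s of the 69 s allowed; no verdict is reported at hand-in.

**What I did:** I took the panel out of the rack, set its foot down just inside the lip and walked its top back onto the bar. Then I stood the rosewood handle on the stand and backed the arm away.

**Last checks:**

| Item | Reading | Limit |
|---|---|---|
| Panel lean, scene camera | 20.0° | 16–24° |
| Panel lean, top camera | 21.1° | 16–24° |
| Panel squareness error | under 1° by face fit | 7° |
| Panel sideways offset | about 5 mm | 20 mm |
| Panel front face at foot, from easel origin | −33 to −36 mm (lip face at −34) | – |
| Handle off stand centre | about 1–3 mm | 10 mm |
| Handle top height | 110 mm | 110 mm if standing flat on the stand |
| Stripe direction, side stripe | within 1° | 11° |
| Stripe direction, line on top | 3–4° off | 11° |

**Where the checks disagreed:**
- The stripe reads 3–4° differently from the side and from the line on top, but both are inside the limit.
- The lines fitted to the panel's image points ran about −14° to −18° against −15° for the easel. I relied on the face fit instead.
- My top-view check that the bystanders had not moved failed because the arm covered part of them. The bowl, gauge, rest and key look unmoved in the scene picture compared with the start.

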